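Index the filling funnel to the empty tub

TASK

The tub under the filling funnel is full. Hook a fingertip under the pull ring of the spring index pin and lift it, without gripping anything, swing the arm one hole so that the funnel stands over the empty tub, and let the pin drop fully home in that hole. Do not force the arm, and leave the tubs and the other things on the bench where they stand.

Things in the scene. Friction and masses are not known exactly. Their poses are not given: they have to be found in the camera images.
- index_plate: Round steel index plate, 300 mm across, flat top 50 mm above the bench, bolted down. Origin: on the bench, under the pivot. Five holes 14 mm wide lie 130 mm from the pivot, 28 degrees apart about its axis; the plate's own -x axis points from the pivot to the middle hole, on the robot's side. The pin starts in the middle hole.
- pivot (a point): On the arm's vertical pivot axis, at the height of the plate's top. The grey arm turns on it as one elbow: the near bar, pointing towards the robot, carries pin and ring; the upper bar, 68 degrees clockwise from it seen from above (to the robot's left), carries the funnel. Hub: 56 mm across, top 130 mm above the bench.
- index_arm (a joint): Swing angle of the arm, rad, counter-clockwise from above positive; 0 at the middle hole, +0.489 and -0.489 at the two neighbouring holes, stops at +-1.0. With the pin in a hole it has only +-0.015 play. It turns with slight friction (about 1 N at the ring) and stays where it is left.
- index_pin (a joint): Height of the 10 mm spring pin above home, m: 0 fully home in a hole, upper stop 0.030. Moves straight up and down. Its spring and weight press it down with 6.5 N at home, 11 N at the stop. It reaches 12 mm into the plate: above 0.012 the arm can swing. Let go between holes it rests on the plate at 0.012, slides along it and drops into the next hole it meets.
- ring_center (a point): Centre of the pull ring fixed on top of the pin, 133 mm above the bench at home; it moves with pin and arm. Ring: 7 mm round steel bar, 53 mm clear inside, 67 mm over all. Its lowest point is straight above the pin; its plane leans 35 degrees from upright, top towards the pivot, its width square to the near bar. Free space for 50 mm behind it.
- bush_top (a point): Centre of the top of the pin's guide bush at the end of the arm's near bar, 95 mm above the bench, 130 mm from the pivot, under the ring; bush 28 mm across, arm bar 34 mm wide with its top at 67 mm. A finger pointing along the bar towards the pivot and tilted some 45 degrees down, coming from the end of the bar, passes straight through the ring.
- funnel_outlet (a point): Centre of the lower mouth (38 mm wide) of the metal funnel at the end of the arm's upper bar, 200 mm from the pivot, 95 mm above the bench, 10 mm above the tubs' rims. The funnel is 100 mm wide at its top, 141 mm above the bench.
- tub_empty: The empty tub (about 88 mm across the rim, 85 mm high, white plastic, round, open top; origin: centre of its underside). Stands under the funnel's place at one of the two neighbouring holes (left or right of the full one), within a few mm.
- tub_full_a: Tub heaped with copper washers, under the funnel at the start (about 88 mm across the rim, 85 mm high, white plastic, round, open top; origin: centre of its underside)
- tub_full_b: Another tub heaped with copper washers, on the other side of the start position from the empty one (about 88 mm across the rim, 85 mm high, white plastic, round, open top; origin: centre of its underside)
- jar: Glass jar with a black lid, 60 mm across, 85 mm high; a bystander; origin: centre of its underside
- carton: Small cardboard box, 70 x 100 x 50 mm high; a bystander; origin: centre of its underside
- screwdriver: Screwdriver lying on the bench, about 200 mm long; a bystander; origin: centre of its underside
Not all that is in view belongs to the job. What is shaped like the tub_empty but red or yellow is not meant.

How it is judged:
On the way, in this order (a step that is already met when the one before it is completed fails the run):
1. the fingers lift the pin clear of its hole by the ring (value of joint index_pin above 0.0125 m and contact force between the fingers and index_pin above 1 N), for 0.1 s.
2. the arm is swung one hole, the funnel over the empty tub (horizontal distance between funnel_outlet and tub_empty below 0.02 m), for 0.1 s.
At the end, for the whole second after the job is handed in: The arm rests in the neighbouring hole on the empty tub's side (within 0.023 rad), the funnel's outlet within 15 mm of the empty tub's centre line, the pin home within 2 mm, everything still; tubs and bystanders within 15 mm of where they stood (horizontal distance between funnel_outlet and tub_empty below 0.015 m and value of joint index_pin between -0.002 and 0.002 m and (value of joint index_arm between 0.465 and 0.512 rad or value of joint index_arm between -0.512 and -0.465 rad) and velocity of joint index_arm between -0.05 and 0.05 rad/s and distance of each of tub_empty, tub_full_a, tub_full_b, jar, carton, screwdriver from where it was at the start of the episode below 0.015 m); the robot touches nothing.
It fails at once if a tub was moved or lifted (distance of any of tub_empty, tub_full_a, tub_full_b from where it was at the start of the episode above 0.015 m).
It fails at once if a bystander was moved or lifted (distance of any of jar, carton, screwdriver from where it was at the start of the episode above 0.015 m).
It fails at once if the ring, pin or arm was gripped or forced (over 35 N from the fingers) (contact force between the fingers and index_arm above 35 N).
It also fails if it takes over 51 s, if anything falls off the work surface, if the arm or the gripper's body presses on something with over 40 N, if the wrist force passes 120 N, or if a joint passes its speed limit or range.

ROBOT

A 6-joint arm with a two-finger parallel gripper is mounted at the origin on the work surface. World frame = base frame: x ahead of the robot, y to its left, z up, the work surface at z = 0. Lengths are in m, angles in rad, forces in N, time in s.
With the tool pointing down it reaches from about 0.325 to 0.775 m from the base axis. Payload 5.5 kg.
Tool frame: the origin (TCP) lies at the very end of the fingers, on their centre line; the grasp point (between the pads) lies 19 mm behind it (grasp_offset is the distance from the TCP to the grasp point, in m); z points along the fingers, y is the line along which they close (so a half turn about z gives the same grasp; the last joint's range is limited). The gripper opens to 88 mm and grips with 3 to 60 N. Pads are 20 mm wide; open, the fingers measure 115 mm over their backs; the gripper's body (75 mm by 178 mm) begins 61 mm behind the grasp point.
Start: joints at [1.288, 0.091, 1.231, -0, 1.82, -0.057], TCP at [0.134, 0.585, 0.223] pointing down, gripper open.
Joint ranges: [-2.87, 2.87], [-0.86, 2.18], [0.17, 2.46], [-1.51, 4.65], [0.06, 2.69], [-2.65, 2.65]. Speed limits (rad/s): [2.57, 2.57, 3.01, 3.14, 3.14, 3.14].

INTERFACE

Orientations are given as [roll, pitch, yaw] about the fixed x, y, z axes, in that order (R = Rz(yaw) Ry(pitch) Rx(roll)).
In Python, from station import * gives the robot as it stands. Calls block until the motion is done:
- move_pose(position, orientation): joint-space move of the TCP to a pose.
- servo_line(position, rot=None, vel=0.15, until_force=None): straight line of the TCP; rot=None keeps the orientation; vel is the mean speed in m/s. With until_force (N) it stops when the force on the tool has changed by that much, and returns True; else False.
- set_joints(angles): joint-space move.
- gripper_to(opening, effort=None): finger opening in m; effort is the grip in N (None keeps the last); returns when the fingers have stopped.
- hold(seconds).
- solve_ik(position, orientation): joint angles nearest the present ones, or None.
- get_state(): the state.
- get_image(name): name is "side" or "top"; returns a dict with "frame" (420x560x3 uint8, blue, green, red), "intrinsics" (3x3 intrinsics, pixels), "R" (3x3) and "t" (3): a world point X has camera coordinates R X + t. Camera axes: x right, y down, z forward; pixel columns grow to the right and rows downward; lengths in m; the calibration is good to about 2 mm. A picture is of the moment at which its call begins. There is no depth.
A pose or a line that the arm cannot do raises MotionError and nothing moves.
- sign_off(): hands the job in; it is judged then, once.
Trained networks look in the newest picture that a camera, given by its name, has taken for a name from the list of things; names that differ only in an ending like _2 or _b are one class to them, and where a whole thing is asked for, a point or a joint stands for the part that bears it (a point fixed in the world has none). Each returns a list of dicts, best first, with "p" (0 to 1); they miss things now and then, are a little off and sometimes report something else, mostly with a low value. They report only what shows in the picture. A call takes as long as a camera call. They do not tell look-alikes from the thing itself.
- find_in(camera, query): "position" ([x, y, z] in m, in the coordinates of the camera as it stood for that picture, good to about 4 mm: the middle of the surface that is visible of it).
- masks_of(camera, query): "region" (420x560 bool, what is visible of it).
The state is a dict: "time_s": time; "q": joint angles; "qvel": joint speeds; "joint_efforts": joint torques, N m; "eef_pos": TCP position; "tool_rot": TCP orientation; "force": force on the tool from outside, world axes, zero at the start; "wrist_torque": the same for the moment, N m; "width": finger opening in m; "grip_force": force on a finger pad.
Only numpy, scipy, OpenCV 4.12 (cv2) and the standard library are available. Lean on these libraries where they do the work, as an engineer would, in place of code of your own. Each camera call takes 0.05 s, during which the arm holds its last target. There are 200 camera calls.

## Working session

There is one attempt and no reset: what is moved stays moved. The work goes in short steps, each a Python script; the robot and the scene stay as the last script left them, time stands still between calls to the robot, and variables do not carry over. Pictures are saved under pics/ and viewed, at most 10 in all, crops included, and the job is handed in when it is done.

```bash
mkdir -p pics; cat > h.py <<'E'
from station import *
import numpy as np, cv2
def world(im,p): return im["R"].T@(np.array(p)-im["t"])
def proj(im,X):
    c=im["R"]@np.array(X)+im["t"]; u=im["intrinsics"]@c; return u[:2]/u[2]
def pix2z(im,uv,z):
    d=im["R"].T@np.linalg.inv(im["intrinsics"])@np.array([uv[0],uv[1],1.]); o=-im["R"].T@im["t"]
    return o+d*(z-o[2])/d[2]
E
python3 - <<'E'
from h import *
for c in ("side","top"):
    im=get_image(c); cv2.imwrite(f"pics/{c}0.png",im["frame"])
    print(c,"cam at",-im["R"].T@im["t"])
    for q in ("index_plate","index_arm","index_pin","ring_center","bush_top","funnel_outlet","tub_empty","tub_full_a","jar","carton","screwdriver"):
        for r in find_in(c,q)[:4]:
            w=world(im,r["position"]); print(q,round(r["p"],2),w.round(3),proj(im,w).round(0))
print(get_state())
E
```

```text
side cam at [0.34375818 0.8805083  0.97182335]
index_plate 0.59 [ 0.637 -0.038  0.055] [262. 201.]
index_plate 0.31 [0.575 0.378 0.023] [238. 340.]
index_arm 0.57 [ 0.585 -0.002  0.122] [277. 194.]
ring_center 0.67 [ 0.541 -0.065  0.13 ] [298. 180.]
funnel_outlet 0.9 [ 0.587 -0.001  0.129] [276. 193.]
tub_empty 0.97 [0.663 0.133 0.05 ] [235. 244.]
tub_empty 0.95 [0.819 0.22  0.054] [164. 257.]
tub_empty 0.94 [0.702 0.28  0.054] [199. 285.]
tub_empty 0.24 [ 0.637 -0.038  0.051] [262. 201.]
tub_full_a 0.75 [0.558 0.138 0.067] [273. 249.]
jar 0.72 [0.38  0.279 0.071] [333. 310.]
carton 0.55 [ 0.417 -0.388  0.052] [357. 141.]
screwdriver 0.92 [0.573 0.375 0.024] [239. 339.]
top cam at [0.3848287  0.01860702 1.22165549]
index_plate 0.19 [0.676 0.142 0.017] [240. 191.]
index_arm 0.71 [0.593 0.018 0.127] [281. 211.]
index_pin 0.73 [ 0.541 -0.069  0.14 ] [313. 229.]
ring_center 0.46 [ 0.542 -0.065  0.139] [312. 229.]
bush_top 0.76 [0.592 0.017 0.122] [281. 212.]
bush_top 0.39 [ 0.54  -0.066  0.136] [312. 229.]
tub_empty 0.92 [0.829 0.228 0.034] [212. 141.]
tub_empty 0.88 [0.676 0.141 0.018] 
[... 309 characters left out ...]
.573 0.373 0.023] [162. 225.]
{'time_s': 1.2, 'q': array([ 1.28830783e+00,  9.10752732e-02,  1.23068395e+00,  2.16932562e-06,
        1.81981121e+00, -5.66701963e-02]), 'qvel': array([ 0.0018542 ,  0.00082629,  0.00020929, -0.00035568, -0.00081733,
       -0.0015159 ]), 'joint_efforts': array([-2.20453374e-03, -4.46202171e+01, -4.06504977e+01,  6.93905144e-02,
        1.98810518e-02, -3.67881546e-05]), 'eef_pos': array([0.13432961, 0.58478306, 0.2226551 ]), 'tool_rot': array([ 3.14157035e+00, -8.40313000e-07,  2.91577489e+00]), 'force': array([ 0.00465429, -0.01713167, -0.68989598]), 'wrist_torque': array([0.01996322, 0.00467529, 0.00570774]), 'grip_force': 0.0, 'width': 0.08759125201026925}
```

```bash
python3 - <<'E'
import cv2
a=cv2.imread("pics/top0.png")[110:320,150:430]; cv2.imwrite("pics/topc.png",cv2.resize(a,None,fx=2.8,fy=2.8,interpolation=2))
a=cv2.imread("pics/side0.png")[130:340,140:420]; cv2.imwrite("pics/sidec.png",cv2.resize(a,None,fx=2.8,fy=2.8,interpolation=2))
E
```

```text
(no output)
```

View pics/topc.png

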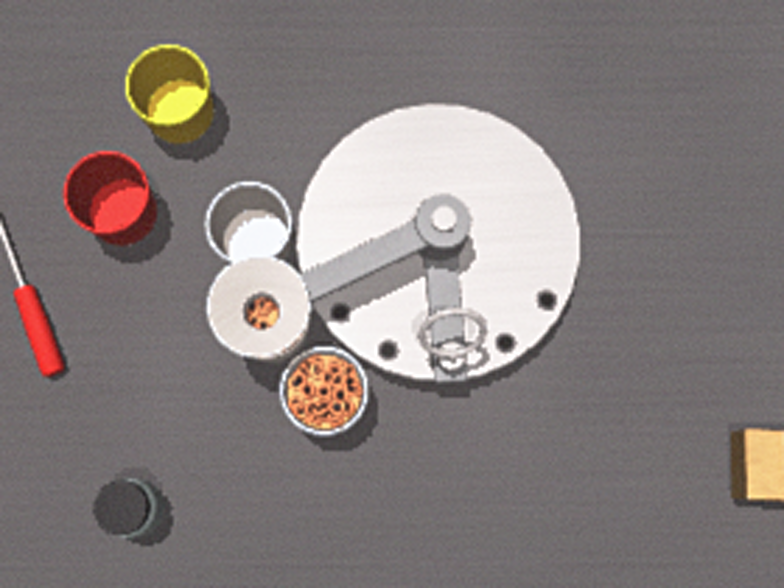

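View pics/sidec.png

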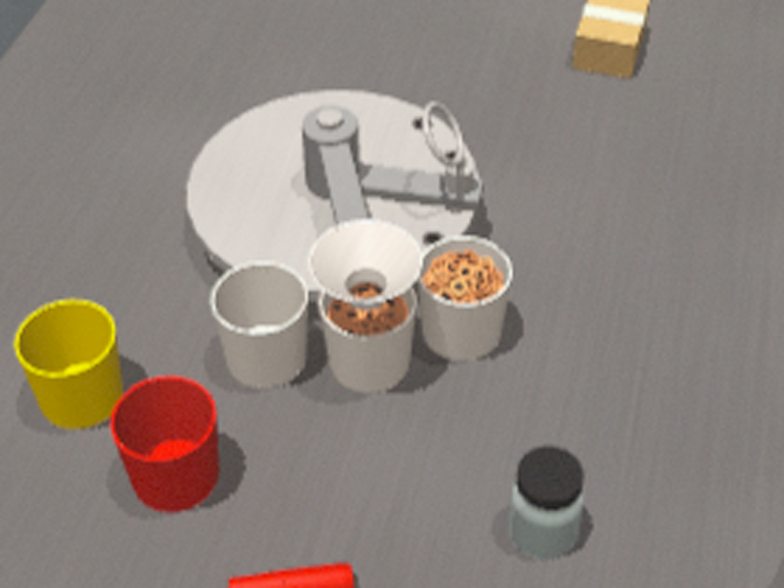

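The top crop shows the white empty tub at about (248,222), on the far side of the full tub under the funnel (260,308). The second full tub is at (323,390), and the ring is at about (453,333). The look-alikes are the red tub (107,197) and the yellow tub (167,85). I choose the white empty one, which means the arm swings clockwise (-0.489), so the ring goes to the hole at (388,350). The side crop confirms this, with the white tub at (262,320). Next I fit the plate pose from the holes.

```bash
cat > fit.py <<'E'
from h import *
from scipy.optimize import least_squares
im=get_image("top"); g=cv2.cvtColor(im["frame"],cv2.COLOR_BGR2GRAY).astype(float)
obs=[]
for c in ((340,312),(388,350),(505,343),(546,299)):
    u=np.array(c)/2.8+[150,110]
    for _ in range(4):
        x0,y0=np.round(u).astype(int)-5; w=g[y0:y0+11,x0:x0+11]; W=np.clip(140-w,0,None)
        yy,xx=np.mgrid[y0:y0+11,x0:x0+11]; 
        m=(xx-u[0])**2+(yy-u[1])**2<20; W=W*m; u=np.array([(W*xx).sum(),(W*yy).sum()])/W.sum()
    obs.append(pix2z(im,u,0.05)[:2])
obs=np.array(obs)
K=np.array([-2,-1,1,2])*np.radians(28)
f=lambda p:(np.c_[p[0]+.13*np.cos(p[2]+K),p[1]+.13*np.sin(p[2]+K)]-obs).ravel()
r=least_squares(f,[.68,-.04,np.pi]); print("pivot,angle",r.x, "res",(r.fun*1e3).round(1))
hub=pix2z(im,np.array([444,218])/2.8+[150,110],.13); print("hub",hub)
px,py,a=r.x
for nm,rr,z in (("ring",.113,.133),("bush",.13,.095)):
    X=[px+rr*np.cos(a),py+rr*np.sin(a),z]; print(nm,np.round(X,4),(proj(im,X)-[150,110])*2.8)
for k,b in (("start",0),("-",-.489)):
    t=a+b-np.radians(68); X=[px+.2*np.cos(t),py+.2*np.sin(t),.085]; print(k,np.round(X,3),(proj(im,X)-[150,110])*2.8)
for r0 in masks_of("top","tub_empty")[:3]:
    v,u=np.nonzero(r0["region"]);print(r0["p"],u.mean(),v.mean(),pix2z(im,[u.mean(),v.mean()],.06))
E
python3 fit.py
```

```text
pivot,angle [ 0.65602635 -0.05836602  3.19335668] res [-0.6 -0.6  0.7  0.2  0.   0.3 -0.1  0.2]
hub [ 0.656879   -0.05986445  0.13      ]
ring [ 0.5432 -0.0642  0.133 ] [450.92735132 331.71529568]
bush [ 0.5262 -0.0651  0.095 ] [449.35657998 354.10572365]
start [0.572 0.123 0.085] [261.89131923 311.94384431]
- [0.667 0.141 0.085] [244.86462256 220.67334161]
0.81 210.46363636363637 142.40795454545454 [0.81662096 0.22684233 0.06      ]
0.65 238.70028818443805 189.36743515850145 [0.67117027 0.14036066 0.06      ]
0.63 189.04126213592232 180.3118932038835 [0.69963694 0.28724389 0.06      ]
```

```bash
cat >> h.py <<'E'
from scipy.spatial.transform import Rotation as Ro
P=np.array([.6562,-.0588]); A0=3.19336
def pose(th,along,up=0.,dz=0.,tau=np.radians(45),flip=1,z0=.133):
    """finger tip 'along' past ring centre on the tilted axis, offset 'up' normal to it, ring lifted dz, arm angle th"""
    a=A0+th; u=np.array([-np.cos(a),-np.sin(a),0]); k=np.array([0,0,1.])
    z=u*np.cos(tau)-k*np.sin(tau); n=u*np.sin(tau)+k*np.cos(tau); y=np.cross(k,u)*flip
    R=np.c_[np.cross(y,z),y,z]
    c=np.r_[P,z0]-u*.113
    return c+z*along+n*up+k*dz, Ro.from_matrix(R).as_euler("xyz")
E
python3 - <<'E'
from h import *
for flip in (1,-1):
  for tau in (40,45,50):
    print(flip,tau)
    for th,al,up,dz in ((0,-.12,.006,0),(0,.025,.006,0),(0,.025,.006,.035),(-.25,.025,.006,.035),(-.489,.025,.006,.035),(-.489,-.12,.006,0)):
        q=solve_ik(*pose(th,al,up,dz,np.radians(tau),flip)); print(None if q is None else np.round(q,2))
E
```

```text
1 40
None
[-0.36 -0.75  2.3   0.44  0.81 -2.16]
[-0.36 -0.76  2.24  0.41  0.88 -2.12]
[-0.07 -0.78  2.25 -0.13  0.8  -1.4 ]
[ 0.17 -0.63  2.16 -0.58  0.92 -0.77]
None
1 45
None
[-0.34 -0.68  2.22  0.35  0.89 -2.08]
[-0.34 -0.7   2.17  0.34  0.95 -2.05]
[-0.08 -0.71  2.18 -0.11  0.9  -1.42]
[ 0.14 -0.58  2.1  -0.48  0.98 -0.86]
[ 0.34 -0.84  2.13 -0.55  1.28 -0.79]
1 50
None
[-0.32 -0.62  2.15  0.29  0.96 -2.02]
[-0.32 -0.63  2.1   0.27  1.03 -2.  ]
[-0.09 -0.64  2.1  -0.08  0.99 -1.44]
[ 0.11 -0.53  2.03 -0.4   1.05 -0.93]
[ 0.27 -0.76  2.04 -0.45  1.32 -0.87]
-1 40
None
[-0.36 -0.75  2.3   0.44  0.81  0.98]
[-0.36 -0.76  2.24  0.41  0.88  1.02]
[-0.07 -0.78  2.25 -0.13  0.8   1.74]
[ 0.17 -0.63  2.16 -0.58  0.92  2.37]
None
-1 45
None
[-0.34 -0.68  2.22  0.35  0.89  1.06]
[-0.34 -0.7   2.17  0.34  0.95  1.09]
[-0.08 -0.71  2.18 -0.11  0.9   1.72]
[ 0.14 -0.58  2.1  -0.48  0.98  2.29]
[ 0.34 -0.84  2.13 -0.55  1.28  2.35]
-1 50
None
[-0.32 -0.62  2.15  0.29  0.96  1.12]
[-0.32 -0.63  2.1   0.27  1.03  1.14]
[-0.09 -0.64  2.1  -0.08  0.99  1.7 ]
[ 0.11 -0.53  2.03 -0.4   1.05  2.21]
[ 0.27 -0.76  2.04 -0.45  1.32  2.27]
```

```bash
python3 - <<'E'
from h import *
T=np.radians(48)
gripper_to(0.0,5)
s=get_state(); print(s["width"],s["time_s"])
servo_line([s["eef_pos"][0],s["eef_pos"][1],.33],vel=.25)
for al in (-.1,-.09,-.08,-.07,-.06,-.05):
    p,r=pose(0,al,.006,0,T)
    if solve_ik(p,r) is not None: break
print("along",al,p)
move_pose(p+np.array([0,0,.12]),r)
servo_line(p,vel=.1)
s=get_state(); print(s["q"],s["eef_pos"],p,s["time_s"],s["force"])
for c in ("side","top"):
    im=get_image(c); u=proj(im,[.543,-.064,.133]); x,y=np.clip(np.round(u).astype(int)-50,0,300)
    cv2.imwrite(f"pics/{c}1.png",cv2.resize(im["frame"][y:y+100,x:x+130],None,fx=5,fy=5,interpolation=2))
E
```

```text
0.00010599684571069816 2.6417
along -0.05 [ 0.51439256 -0.06614756  0.17417202]
[-0.38847432 -0.83658447  2.18667882  0.32123949  1.12716233 -2.04932909] [ 0.51466566 -0.0662549   0.17525865] [ 0.51439256 -0.06614756  0.17417202] 7.225 [-0.02789482  0.2627465   0.66617259]
```

View pics/side1.png

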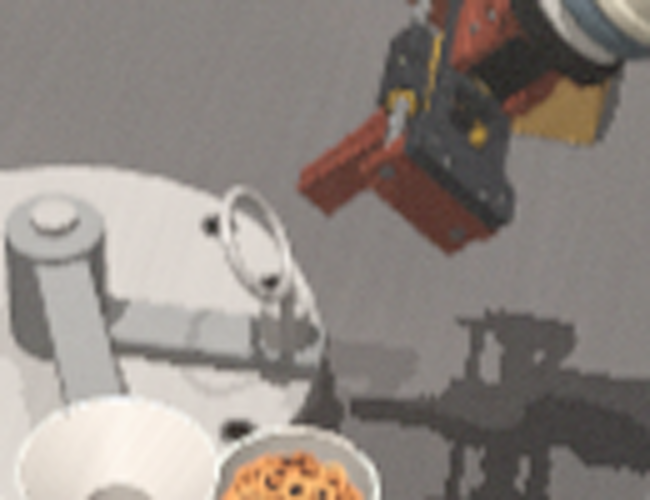

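The side crop shows the closed fingertip at (320,195), aimed down-left at the ring (centre about (255,240)), with clear space around it. Inserting now, guarded by a force stop.

```bash
python3 - <<'E'
from h import *
T=np.radians(48)
p,r=pose(0,.024,.006,0,T)
print(servo_line(p,rot=r,vel=.06,until_force=5)); s=get_state(); print(s["eef_pos"],p,s["time_s"],s["force"])
for c in ("side","top"):
    im=get_image(c); u=proj(im,[.543,-.064,.133]); x,y=np.clip(np.round(u).astype(int)-50,0,300)
    cv2.imwrite(f"pics/{c}2.png",cv2.resize(im["frame"][y:y+100,x:x+130],None,fx=5,fy=5,interpolation=2))
E
```

```text
False
[ 0.56393683 -0.06368936  0.11976135] [ 0.5638419  -0.06358541  0.11917931] 8.7083 [ 0.44741416 -0.01070414  0.19867407]
```

View pics/side2.png

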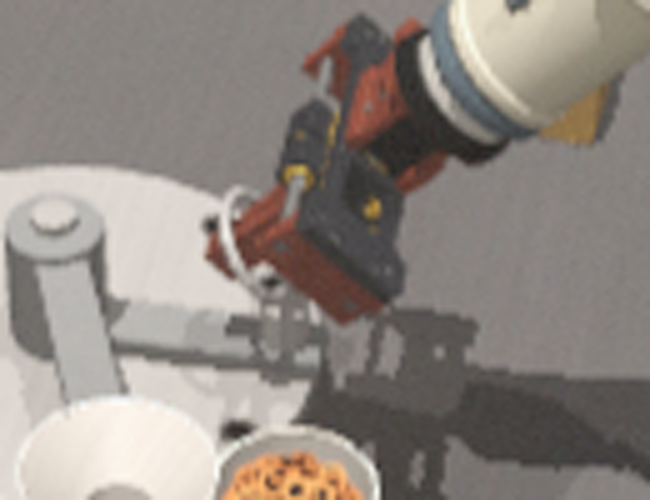

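The fingertip is through the ring (tip at (225,250), ring around it) with no contact force. Lifting in steps while watching the force.

```bash
python3 - <<'E'
from h import *
T=np.radians(48)
c=None
for dz in np.arange(.004,.045,.003):
    p,r=pose(0,.024,.006,dz,T); servo_line(p,rot=r,vel=.03)
    s=get_state(); f=s["force"]; print(round(dz,3),s["eef_pos"].round(4),f.round(1),round(s["time_s"],2))
    if c is None and f[2]<-4: c=dz
    if np.linalg.norm(f)>22 or (c is not None and dz>=c+.016): break
print("contact",c)
im=get_image("side"); u=proj(im,[.543,-.064,.133]); x,y=np.clip(np.round(u).astype(int)-50,0,300)
cv2.imwrite("pics/side3.png",cv2.resize(im["frame"][y:y+100,x:x+130],None,fx=5,fy=5,interpolation=2))
E
```

```text
0.004 [ 0.564  -0.0637  0.1239] [ 0.1  0.8 -0.7] 9.09
0.007 [ 0.564  -0.0636  0.1266] [-0.3  0.1 -0.6] 9.34
0.01 [ 0.5637 -0.0636  0.129 ] [ 0.  -0.9  0.3] 9.59
0.013 [ 0.5631 -0.0636  0.1306] [-2.2 -0.1 -4.2] 9.84
0.016 [ 0.5629 -0.0634  0.1334] [-5.1 -1.  -7.2] 10.09
0.019 [ 0.563  -0.0634  0.1369] [-6.4 -1.5 -7.4] 10.34
0.022 [ 0.5631 -0.0633  0.14  ] [-6.3 -0.2 -8.5] 10.59
0.025 [ 0.5631 -0.0633  0.143 ] [-7.8 -0.8 -8.6] 10.84
0.028 [ 0.5631 -0.0633  0.146 ] [-6.1 -0.5 -9.6] 11.09
0.031 [ 0.5631 -0.0634  0.1491] [-6.8 -0.3 -8.5] 11.34
contact 0.013000000000000001
```

View pics/side3.png

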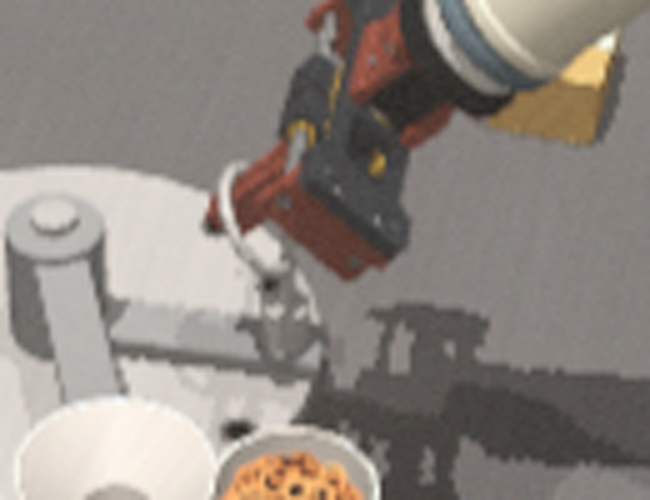

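The ring and pin are raised about 17 mm: the ring bottom is now at about (270,280) and the pin shank shows. The force is steady at around 9-10 N. Swinging about the pivot to -0.489.

```bash
cat > ang.py <<'E'
from h import *
def funnel():
    im=get_image("top")
    best=[]
    for r in find_in("top","funnel_outlet")[:2]:
        w=world(im,r["position"]); a=np.arctan2(w[1]-P[1],w[0]-P[0])+np.radians(68)-A0
        best.append((round(r["p"],2),w.round(3),round((a+np.pi)%(2*np.pi)-np.pi,3)))
    return im,best
E
python3 - <<'E'
from ang import *
T=np.radians(48)
for th in np.linspace(0,-.489,13)[1:]:
    p,r=pose(th,.024,.006,.031,T); servo_line(p,rot=r,vel=.06)
    s=get_state(); print(round(th,3),(s["eef_pos"]-p).round(4),s["force"].round(1),round(s["time_s"],2))
    if np.linalg.norm(s["force"])>25: break
im,b=funnel(); print(b)
cv2.imwrite("pics/top4.png",cv2.resize(im["frame"][110:320,150:430],None,fx=2.8,fy=2.8,interpolation=2))
E
```

```text
-0.041 [-0.0007  0.0008 -0.0012] [-6.   0.4 -9.8] 11.64
-0.082 [-0.0007  0.001  -0.0012] [-5.7  0.4 -8.6] 11.89
-0.122 [-0.0006  0.001  -0.0011] [-6.4  0.5 -8.8] 12.14
-0.163 [-0.0005  0.001  -0.001 ] [-5.6  0.7 -9.8] 12.39
-0.204 [-0.0004  0.001  -0.001 ] [-5.5  0.6 -9.1] 12.64
-0.244 [-0.0004  0.0009 -0.0009] [-5.2  1.2 -9.5] 12.89
-0.285 [-0.0003  0.0009 -0.0009] [-4.2  1.5 -8.2] 13.14
-0.326 [-0.0002  0.0009 -0.0008] [-4.5  1.8 -9.7] 13.39
-0.367 [-0.0002  0.0009 -0.0007] [-5.1  2.4 -8.7] 13.64
-0.408 [-0.0001  0.0009 -0.0006] [-5.1  1.2 -9.9] 13.89
-0.448 [-0.      0.0009 -0.0006] [-4.9  2.5 -9.1] 14.14
-0.489 [ 0.      0.0009 -0.0005] [-4.5  2.3 -8.8] 14.39
[(0.59, array([0.655, 0.055, 0.125]), np.float64(-0.423)), (0.23, array([0.578, 0.129, 0.074]), np.float64(-0.039))]
```

View pics/top4.png

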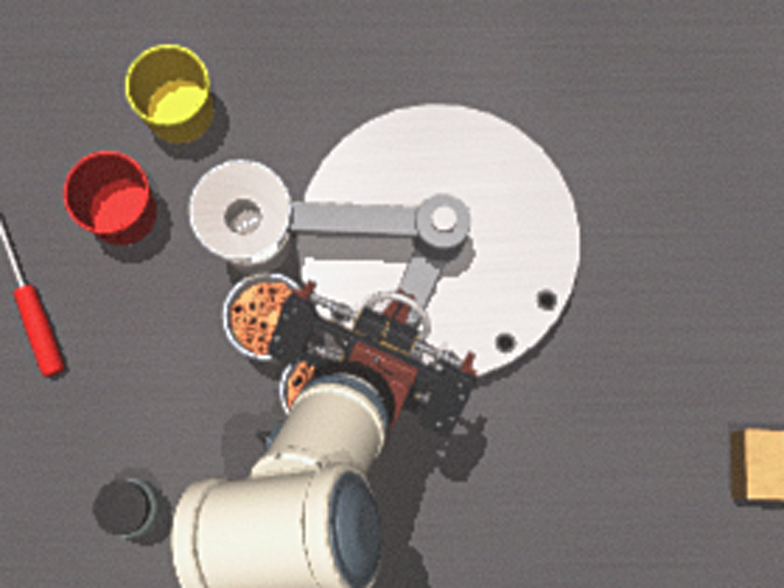

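The funnel (centre (241,212)) now stands over the white empty tub, and the tubs and bystanders look unmoved. I measure the arm angle from the funnel rim before lowering.

```bash
cat >> ang.py <<'E'
def rim(f,im,c):
    """arm angle from the bright funnel disc (rim at z .141)"""
    x,y=np.round(np.array(c)/2.8+[150,110]).astype(int); b=f[y-25:y+25,x-25:x+25]
    g=cv2.GaussianBlur(cv2.cvtColor(cv2.resize(b,None,fx=4,fy=4,interpolation=2),cv2.COLOR_BGR2GRAY),(0,0),2)
    h=cv2.HoughCircles(g,cv2.HOUGH_GRADIENT,1.,60,param1=60,param2=15,minRadius=62,maxRadius=82)
    u=(h[0,0,:2]+.5)/4-.5+[x-25,y-25]; w=pix2z(im,u,.141)
    a=np.arctan2(w[1]-P[1],w[0]-P[0])+np.radians(68)-A0
    return w.round(4),round((a+np.pi)%(2*np.pi)-np.pi,4),h[0,0,2]/4,np.hypot(*(w[:2]-P))
E
python3 - <<'E'
from ang import *
im=get_image("top")
print(rim(cv2.imread("pics/top0.png"),im,(260,308)))
print(rim(im["frame"],im,(241,212)))
s=get_state(); print(s["eef_pos"],s["force"],s["time_s"])
E
```

```text
(array([0.5683, 0.1227, 0.141 ]), np.float64(0.0152), np.float32(18.375), np.float64(0.20162146789334304))
(array([0.6629, 0.1408, 0.141 ]), np.float64(-0.469), np.float32(18.575), np.float64(0.1996819844058129))
[ 0.57245433 -0.01883733  0.14978409] [-5.0718574   2.99842725 -9.12503337] 14.5417
```

```bash
python3 - <<'E'
from ang import *
T=np.radians(48)
for dz in (.028,.026,.024,.022,.020,.018,.016,.013,.010,.006):
    p,r=pose(-.489,.024,.006,dz,T); servo_line(p,rot=r,vel=.03)
    s=get_state(); print(dz,s["eef_pos"].round(4),s["force"].round(1),round(s["time_s"],2))
    if dz<.024 and abs(s["force"][2])<1.5: break
im=get_image("top"); print(rim(im["frame"],im,(241,212)))
E
```

```text
0.028 [ 0.5725 -0.0188  0.1468] [ -4.2   3.1 -10. ] 14.79
0.026 [ 0.5725 -0.0188  0.145 ] [-5.3  3.2 -8.3] 15.04
0.024 [ 0.5725 -0.0188  0.1431] [-5.3  3.  -7.7] 15.29
0.022 [ 0.5726 -0.0188  0.1412] [-6.7  3.5 -8.4] 15.54
0.02 [ 0.5726 -0.0189  0.1393] [-6.   3.9 -8.2] 15.79
0.018 [ 0.5726 -0.0189  0.1374] [-5.9  2.8 -7.5] 16.04
0.016 [ 0.5726 -0.0189  0.1355] [-7.1  3.5 -6.5] 16.29
0.013 [ 0.5727 -0.0188  0.1326] [-7.2  4.2 -7.5] 16.54
0.01 [ 0.5732 -0.0193  0.1306] [-2.   2.1 -6.5] 16.79
0.006 [ 0.5739 -0.0198  0.1281] [-0.4 -0.1  0.6] 17.07
(array([0.6643, 0.1415, 0.141 ]), np.float64(-0.476), np.float32(18.375), np.float64(0.20043689675879672))
```

The ring stayed loaded until tip z ≈ 0.130, the height where contact began at the start, so the pin is home. Withdrawing.

```bash
python3 - <<'E'
from ang import *
T=np.radians(48)
p,r=pose(-.489,.024,.006,0,T); servo_line(p,rot=r,vel=.03); print(get_state()["force"].round(1))
p,r=pose(-.489,-.055,.006,0,T); print(servo_line(p,rot=r,vel=.08,until_force=5)); s=get_state(); print(s["eef_pos"],p,s["force"].round(1))
servo_line(p+np.array([0,0,.12]),rot=r,vel=.15)
set_joints(get_state()["q"]-np.array([.9,0,0,0,0,0])); hold(.3)
im=get_image("top"); print(rim(im["frame"],im,(241,212)))
out=[]
for q in ("ring_center","jar","carton","screwdriver","tub_empty","tub_full_a"):
    for d in find_in("top",q)[:4]: print(q,round(d["p"],2),world(im,d["position"]).round(3))
a=im["frame"][110:320,150:430]; si=get_image("side")
for d in find_in("side","ring_center")[:2]: print("side ring",round(d["p"],2),world(si,d["position"]).round(3))
b=si["frame"][130:340,140:420]
cv2.imwrite("pics/end.png",cv2.resize(np.vstack([a,b]),None,fx=1.42,fy=1.42)) 
cv2.imwrite("pics/end.png",cv2.resize(np.hstack([a,b]),(800,300),interpolation=2)); print(get_state()["time_s"])
a=A0-.489; X=np.r_[P+.113*np.array([np.cos(a),np.sin(a)]),.133]
for i in (im,si): print("ring at home expected px",proj(i,X),"at 12mm",proj(i,X+[0,0,.012]))
u=proj(si,X); x,y=np.round(u).astype(int)-[40,35]
cv2.imwrite("pics/endring.png",cv2.resize(si["frame"][y:y+70,x:x+80],None,fx=8,fy=8,interpolation=2))
print((u-[x,y])*8)
E
```

```text
[-0.1 -0.6  0.1]
False
[0.52444461 0.00260826 0.17717332] [0.52452958 0.00274331 0.17788775] [-0.6 -0.7  0.4]
(array([0.6664, 0.1401, 0.141 ]), np.float64(-0.4868), np.float32(17.6), np.float64(0.19919259832375805))
ring_center 0.7 [ 0.551 -0.01   0.132]
ring_center 0.55 [0.65  0.018 0.128]
jar 0.67 [0.38  0.254 0.084]
carton 0.68 [ 0.42  -0.396  0.048]
carton 0.57 [0.651 0.017 0.126]
screwdriver 0.54 [0.573 0.371 0.02 ]
tub_empty 0.7 [0.708 0.293 0.031]
tub_empty 0.61 [0.83  0.234 0.035]
tub_empty 0.59 [0.644 0.136 0.016]
tub_full_a 0.85 [0.571 0.118 0.073]
tub_full_a 0.58 [0.488 0.06  0.072]
side ring 0.18 [0.38  0.278 0.073]
21.9583
ring at home expected px [291.29920115 224.70275413] at 12mm [291.41299654 224.0147407 ]
ring at home expected px [288.89385049 191.28402945] at 12mm [288.9340569  187.89821823]
[319.15080394 282.27223558]
```

View pics/end.png

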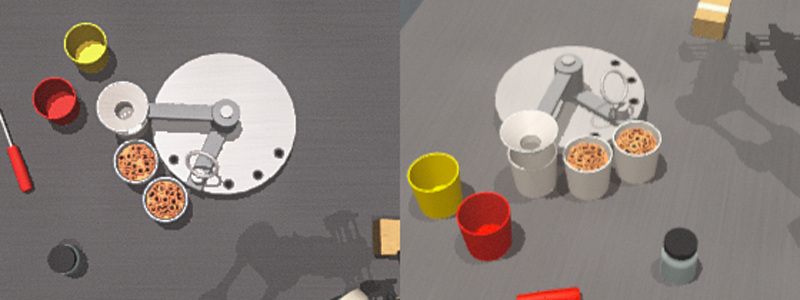

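View pics/endring.png

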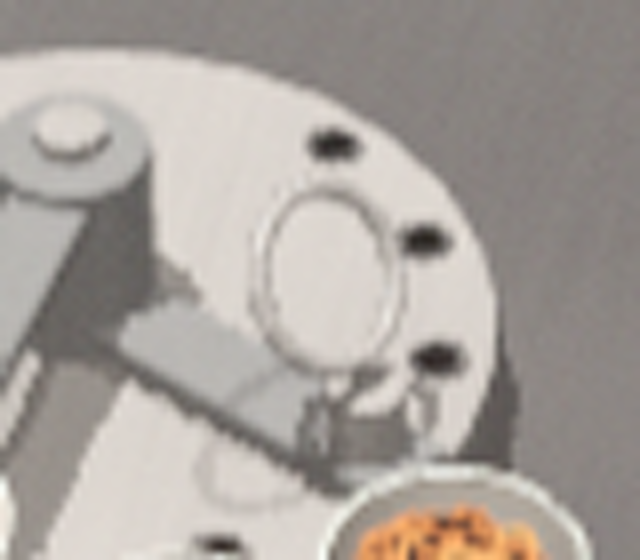

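The funnel stands over the empty tub and the pin sits in the neighbouring hole. In the close crop the ring's centre is at about (328,283). The home prediction is row 282, and a pin resting 12 mm up would show at row 255, so the pin is fully home. Everything else is in place.

```bash
python3 -c "
from station import *
print(sign_off())"
```

```text
the job is handed in; nothing more can be done
None
```

The arm was swung one hole to the empty tub's side (about -0.487 rad), with the funnel over the empty tub and the pin home in the final pictures; I handed the job in, but the sign-off returned no verdict.

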